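Puff the photometer gap clear and hold the long cell in its beam

ROBOT

A 6-joint arm with a two-finger parallel gripper is mounted at the origin on the work surface. World frame = base frame: x ahead of the robot, y to its left, z up, the work surface at z = 0. Lengths are in m, angles in rad, forces in N, time in s.
With the tool pointing down it reaches from about 0.35 to 0.975 m from the base axis. Payload 4.9 kg.
Tool frame: the origin (TCP) lies between the finger pads; the fingertips stand 19 mm ahead of it and the grasp point (between the pads) is the TCP; z points along the fingers, y is the line along which they close (so a half turn about z gives the same grasp; the last joint's range is limited). The gripper opens to 85 mm and grips with 20 to 120 N. Pads are 22 mm wide; open, the fingers measure 114 mm over their backs; the gripper's body (76 mm by 85 mm) begins 54 mm behind the grasp point. The pads swing forward as they close: fully open they stand 13 mm farther back than shut.
Start: joints at [-1.291, 0.053, 1.613, -0, 1.476, -0.119], TCP at [0.243, -0.576, 0.25] pointing down, gripper open.
Joint ranges: [-3.01, 3.01], [-1.01, 2.22], [0.06, 2.58], [-1.02, 4.17], [0.09, 2.62], [-3.14, 3.14]. Speed limits (rad/s): [2.57, 2.57, 3.14, 3.14, 3.14, 3.14].

INTERFACE

Orientations are given as a rotation vector (axis times angle).
In Python, from station import ctrl gives the robot as it stands. The module is installed in compiled form; this text tells all that it offers.
- The arm moves only by the tool servo_tool, never from a script. Its argument "increments" is a list that holds one entry, the list of rows, each a list of 5 numbers: the finger opening in cm, from 0 to 8.54, then the shift along the tool's x, y, z in cm, then the turn about the tool's z in degrees. A call has 1 to 5 rows; each row is the pose to reach, as a shift and turn from the pose commanded when the call began, along the tool's axes at that moment; what a row does not reach only later rows make up. A row lasts 1/10 s, in which the tool goes at most 50 mm and 8.59 degrees, less where a joint would pass 70% of its speed; a pose out of reach is approached as far as the arm can. A call with a gripper value outside its range is refused whole. The fingers move at their own pace and stop on an object; "newtons" is the grip in N (left out, the last holds). Time passes only in rows, so rows that repeat a pose let the fingers close. It gives the time, the measured TCP pose, the force, the opening and the grip force at its end, in the units of the state.
- ctrl.get_obs(): the state, without advancing time (a new reading comes with each control period).
- ctrl.get_image(name): name is "scene" or "side" or "wrist"; returns a dict with "img" (420x560x3 uint8, red, green, blue), "fx", "fy", "cx", "cy" (pixels), "k1" (the pictures are not rectified: a ray, as slopes to the right and down, at radius r is drawn at 1 + k1 r^2 times it, then the intrinsics apply), "rvec" (rotation vector, rad) and "tvec" (3), from world to camera coordinates, as OpenCV has them; the wrist camera has in their place "mount" (4x4, takes a point from camera to tool coordinates, whose origin is the TCP and whose axes are the flange's). Camera axes: x right, y down, z forward; pixel columns grow to the right and rows downward; lengths in m; the calibration is good to about 2 mm. A picture is of the moment at which its call begins: read the wrist's pose just before it. There is no depth.
- ctrl.finish_job(): hands the job in; it is judged then, once.
The state is a dict: "t": time; "q": joint angles; "dq": joint speeds; "effort": joint torques, N m; "tool_pos": TCP position; "tool_rot": TCP orientation; "contact_force": force on the tool from outside, world axes, zero at the start; "wrist_torque": the same for the moment, N m; "opening": finger opening in m; "grip_force": force on a finger pad.
Only numpy, scipy, OpenCV 4.12 (cv2) and the standard library are available. Lean on these libraries where they do the work, as an engineer would, in place of code of your own. Each camera call takes 0.05 s, during which the arm holds its last target. There are 200 camera calls.

TASK

Clear the dust from the photometer's open gap: press the nozzle cap of the air canister beside it fully down, then let it spring all the way back up. After that take the long glass cell out of the rack, with the fingers only on its two long frosted sides and never on the clear windows at its ends, and hold it upright and still in the light path: in the middle of the gap, centred on the openings of the lamp and detector houses, its windows facing those openings, without the cell touching the photometer. Finish while holding it there (do not put it down or let go), and leave everything else standing where it is.

Things in the scene. Friction and masses are not known exactly. Their poses are not given: they have to be found in the camera images.
- photometer: Fixed photometer: base plate 240 x 90 x 20 mm with two white, blue-topped houses (lamp, detector), each 70 mm along x, 62 along y, rising to 96 mm above the table (steel knob on the -x one: 108), facing each other across an open gap 74 mm long (x -37 to +37 mm), its floor 20 mm above the table. Origin on the table under the gap's middle; x along the light path, z up.
- beam_mid (a point): Middle of the light path: midway between the two round openings, 70 mm above the table, on the axis joining them. Same axes as the photometer: x along the light.
- canister: Fixed air canister, 52 mm diameter aluminium with a white band, on a 75 mm square foot, beside the photometer on its -y side; shoulder at 123 mm above the table. Origin on the table at its axis.
- cap_top (a point): Centre of the flat top of the white round nozzle cap (32 mm diameter, 18 mm high) on the canister, 150 mm above the table when up. A thin grey tube leads from it towards the gap (about 85 mm out, sloping down).
- nozzle_cap (a joint): Travel of the sprung nozzle cap, straight down, in m: 0 = up, 0.006 = fully down (stop). The spring needs 2 N to start and 6 N fully down, and returns the cap by itself.
- rack: Fixed grey rack plate 215 x 50 x 12 mm with three pockets in a row along its x axis, centres at x = -66, 0 and +66 mm, each 44 x 22 mm and 6 mm deep (floor 6 mm above the table). Origin on the table under its centre. One pocket holds the long cell, in any of the three; the other two hold the short cells.
- cell: Long glass cell to be held: 42 mm long (x) x 20 wide (y) x 50 high (z, up), white lid on top (4 mm), about 0.09 kg. Long sides (facing +-y, 20 mm apart, 40 mm long) are whitish frosted glass: grip these. Ends (facing +-x) are clear windows, 1 mm proud. Light passes along x, either way round. Origin at the centre of its underside; starts upright in a pocket, x along the rack's x.
- cell_mid (a point): Centre of the long cell, 25 mm above its underside, midway between its windows. Same axes as the cell.
- cell_window_a: Clear window at the +x end of the long cell (16 x 46 mm, outer face 21 mm from the cell's centre); not to be touched by the fingers. Its origin and axes are those of the cell.
- cell_window_b: Clear window at the -x end of the long cell, as the other. Its origin and axes are those of the cell.
- short1: Short glass cell, 20 x 20 x 50 mm with white lid, standing in a rack pocket; leave alone. Origin at its underside.
- short2: The other short glass cell, same size; leave alone. Origin at its underside.
- keypad: Black keypad 85 x 65 x 16 mm lying on the table; leave alone. Origin at its underside.
- beaker: Glass beaker, 64 mm diameter, 85 mm high; leave alone. Origin at its underside.
- vial: Small amber vial, 26 mm diameter, 50 mm high; leave alone. Origin at its underside.
- flask: White plastic bottle, 60 mm diameter, 130 mm high; leave alone. Origin at its underside.
- jar: Glass jar with steel lid, 70 mm diameter, 70 mm high; leave alone. Origin at its underside.
- brush: Brush 160 mm long lying on the table; leave alone. Origin at its underside.

How it is judged:
On the way, in this order (a step that is already met when the one before it is completed fails the run):
1. the nozzle cap is pressed down (more than 4 of its 6 mm) (value of joint nozzle_cap above 0.004 m), for 0.05 s.
2. the nozzle cap has sprung back up (within 1 mm) (value of joint nozzle_cap below 0.001 m), for 0.1 s.
3. the long cell is lifted clear of the rack in the fingers (height (world z) of cell above 0.03 m and contact force between the fingers and cell above 1 N), for 0.2 s.
At the end, for the whole second after the job is handed in: Fingers hold the long cell still: centre within 12 mm of beam middle along light and in height, 6 mm sideways; long axis within 0.17 rad of the light, upright within 0.15 rad; not touching the photometer; cap up within 1 mm; bystanders within 30 mm of their starts, not tipped (0.4 rad) (x of cell_mid in the frame of beam_mid between -0.012 and 0.012 m and y of cell_mid in the frame of beam_mid between -0.006 and 0.006 m and z of cell_mid in the frame of beam_mid between -0.012 and 0.012 m and angle between the x axis of cell and the x axis of photometer, either way round below 0.17 rad and angle between cell's own z axis and vertical below 0.15 rad and contact force between the fingers and cell above 1 N and contact force between cell and photometer below 0.1 N and linear speed of cell below 0.02 m/s and value of joint nozzle_cap below 0.001 m and distance of each of short1, short2, keypad, beaker, vial, flask, jar, brush from where it was at the start of the episode below 0.03 m and angle between each of short1, short2, keypad, beaker, vial, flask, jar's own z axis and vertical below 0.4 rad); the arm keeps its last pose, push and grip.
It fails at once if the fingers touch a clear window of the long cell (contact force between the fingers and cell_window_a above 0.3 N or contact force between the fingers and cell_window_b above 0.3 N).
It fails at once if the cell knocks against the photometer (over 1 N) (contact force between cell and photometer above 1 N).
It fails at once if a bystander is shifted more than 30 mm or tipped over (distance of any of short1, short2, keypad, beaker, vial, flask, jar, brush from where it was at the start of the episode above 0.03 m or angle between any of short1, short2, keypad, beaker, vial, flask, jar's own z axis and vertical above 0.4 rad).
It also fails if it takes over 54 s, if anything falls off the work surface, if the arm or the gripper's body presses on something with over 40 N, if the wrist force passes 120 N, or if a joint passes its speed limit or range.

## Working session

There is one attempt and no reset: what is moved stays moved. The work goes in short steps, Python scripts to look and compute and a tool call to move; the robot and the scene stay as the last step left them, time stands still between calls to the robot, and variables do not carry over. Pictures are saved under pics/ and viewed, at most 10 in all, crops included, and the job is handed in when it is done.

Besides the shell and the picture viewer there is one more tool, called after "Emit:" in YAML: its name, and indented under it one key for each argument. servo_tool: Moves the arm, as the interface text tells. Its arguments: {"type":"object","properties":{"increments":{"type":"array"},"newtons":{"type":"number"}},"required":["increments"]}

```bash
mkdir -p pics; cat > h.py <<'E'
import numpy as np, cv2
from scipy.spatial.transform import Rotation as R
from station import ctrl
def grab(name, save=None):
    o=ctrl.get_obs(); d=ctrl.get_image(name)
    if name=="wrist":
        T=np.eye(4);T[:3,:3]=R.from_rotvec(o["tool_rot"]).as_matrix();T[:3,3]=o["tool_pos"]
        d["T"]=T@np.array(d["mount"])
    else:
        T=np.eye(4);T[:3,:3]=R.from_rotvec(np.ravel(d["rvec"])).as_matrix();T[:3,3]=np.ravel(d["tvec"]);d["T"]=np.linalg.inv(T)
    if save: cv2.imwrite("pics/"+save,d["img"][:,:,::-1])
    return d
def KD(d): return np.array([[d["fx"],0,d["cx"]],[0,d["fy"],d["cy"]],[0,0,1.]]),np.array([d["k1"],0,0,0.])
def onplane(d,px,z):
    K,D=KD(d); u=cv2.undistortPoints(np.array(px,float).reshape(-1,1,2),K,D).reshape(-1,2)
    r=np.c_[u,np.ones(len(u))]@d["T"][:3,:3].T; c=d["T"][:3,3]
    return c+r*((z-c[2])/r[:,2])[:,None]
def proj(d,P):
    K,D=KD(d);C=np.linalg.inv(d["T"]);return cv2.projectPoints(np.array(P,float).reshape(-1,1,3),cv2.Rodrigues(C[:3,:3])[0],C[:3,3],K,D)[0].reshape(-1,2)
E
python3 - <<'E'
from h import *
ims=[grab(n,f"{n}0.png") for n in("scene","side","wrist")]
for d in ims: print(d["T"].round(3).tolist(),d["fx"],d["k1"])
o=ctrl.get_obs();print(o["t"],o["tool_pos"],o["tool_rot"],R.from_rotvec(o["tool_rot"]).as_matrix().round(3))
E
```

```text
[[-0.526, 0.609, -0.594, 1.491], [0.85, 0.377, -0.367, 0.582], [0.0, -0.698, -0.716, 1.239], [0.0, 0.0, 0.0, 1.0]] 456.3291904152197 -0.1513640549976656
[[-0.847, -0.282, 0.451, 0.007], [-0.532, 0.439, -0.724, 0.903], [0.006, -0.853, -0.522, 0.769], [0.0, 0.0, 0.0, 1.0]] 426.2881995356138 -0.12662380944181575
[[0.388, -0.875, -0.29, 0.316], [-0.922, -0.368, -0.121, -0.544], [-0.001, 0.315, -0.949, 0.372], [0.0, 0.0, 0.0, 1.0]] 367.7774017370489 0.015666863446387153
0.15 [ 0.24257183 -0.57550134  0.24934315] [-3.07774238e+00 -6.22004634e-01  2.18571701e-04] [[ 0.922  0.388 -0.   ]
 [ 0.388 -0.922  0.002]
 [ 0.    -0.002 -1.   ]]
```

View pics/scene0.png

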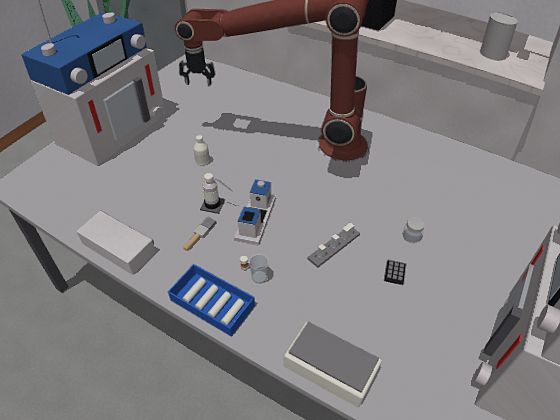

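View pics/side0.png

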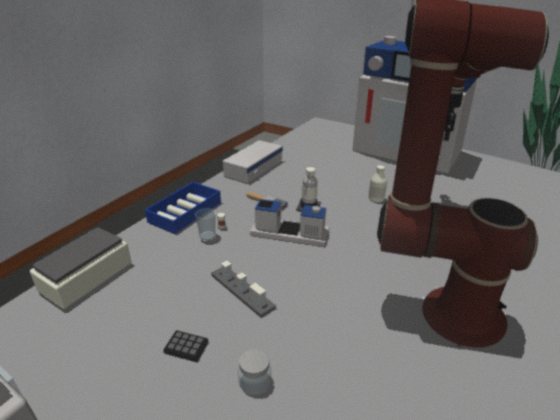

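The scene view shows the canister at about (210,190), the photometer at (255,212) and the rack at (335,243). The long cell looks to be the one nearest the robot, at about (347,231). I'll enlarge both views.

```bash
python3 - <<'E'
import cv2
a=cv2.imread("pics/scene0.png")[160:285,190:365];cv2.imwrite("pics/c1.png",cv2.resize(a,None,fx=4.5,fy=4.5,interpolation=cv2.INTER_CUBIC))
a=cv2.imread("pics/side0.png")[160:315,200:340];cv2.imwrite("pics/c2.png",cv2.resize(a,None,fx=3.8,fy=3.8,interpolation=cv2.INTER_CUBIC))
E
```

```text
(no output)
```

View pics/c1.png

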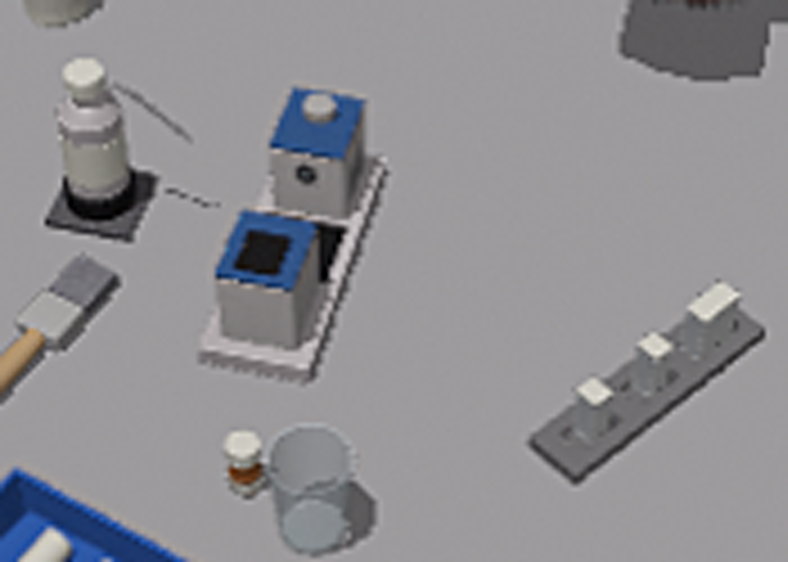

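View pics/c2.png

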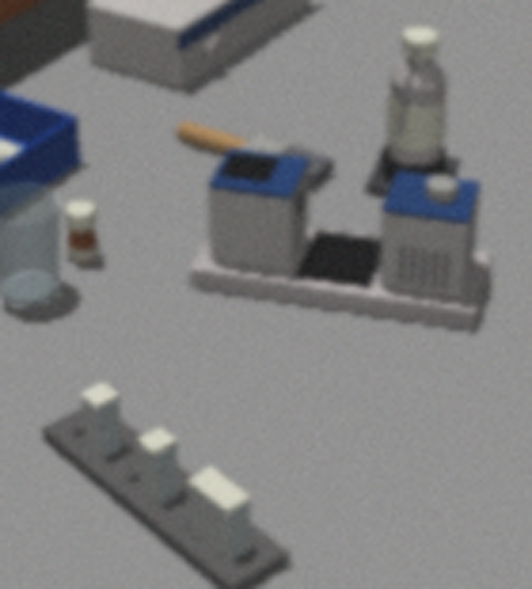

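The crops show the cap, both blue tops, and the long lid at the near-robot end of the rack. Next I'll turn these pixels into positions.

```bash
python3 - <<'E'
from h import *
A=grab("scene");B=grab("side")
f=lambda p,s,o:(np.array(p,float)+.5)/s-.5+np.array(o)
sc=lambda p:f(p,4.5,(190,160)); sd=lambda p:f(p,3.8,(200,160))
def pr(n,p):print(n,p.round(4)[:,:2].tolist(),p.mean(0).round(4))
pr("knobhouse A",onplane(A,sc([(293,88),(366,98),(348,158),(272,150)]),.096))
pr("other A",onplane(A,sc([(238,210),(316,220),(298,290),(216,280)]),.096))
pr("knobhouse B",onplane(B,sd([(397,170),(479,180),(472,221),(384,211)]),.096))
pr("other B",onplane(B,sd([(222,150),(310,157),(299,195),(211,187)]),.096))
pr("cap A",onplane(A,sc([(84,72)]),.15));pr("cap B",onplane(B,sd([(421,37)]),.15))
pr("knob",onplane(A,sc([(320,102)]),.108))
pr("lid A",onplane(A,sc([(718,282),(741,293),(710,321),(687,306)]),.056))
pr("lid B",onplane(B,sd([(213,467),(249,492),(228,510),(190,483)]),.056))
pr("s1 A",onplane(A,sc([(654,345),(594,391)]),.056))
pr("s1 B",onplane(B,sd([(157,440),(100,394)]),.056))
pr("rack A",onplane(A,sc([(530,440),(577,475),(765,326)]),.012))
pr("base A",onplane(A,sc([(388,160),(308,372),(200,352)]),.02))
E
```

```text
knobhouse A [[0.4736, -0.1407], [0.4522, -0.0832], [0.519, -0.058], [0.5433, -0.1144]] [ 0.497  -0.0991  0.096 ]
other A [[0.6124, -0.0996], [0.5895, -0.0423], [0.6572, -0.0141], [0.6813, -0.072]] [ 0.6351 -0.057   0.096 ]
knobhouse B [[0.5393, -0.1215], [0.4751, -0.1436], [0.4516, -0.0839], [0.517, -0.0596]] [ 0.4957 -0.1022  0.096 ]
other B [[0.679, -0.0711], [0.6107, -0.101], [0.5863, -0.0441], [0.6526, -0.0163]] [ 0.6322 -0.0581  0.096 ]
cap A [[0.5931, -0.2582]] [ 0.5931 -0.2582  0.15  ]
cap B [[0.5908, -0.2545]] [ 0.5908 -0.2545  0.15  ]
knob [[0.4867, -0.1053]] [ 0.4867 -0.1053  0.108 ]
lid A [[0.4493, 0.2384], [0.4503, 0.2586], [0.4891, 0.2505], [0.4845, 0.2286]] [0.4683 0.244  0.056 ]
lid B [[0.4846, 0.228], [0.4508, 0.2358], [0.4527, 0.2576], [0.4883, 0.2494]] [0.4691 0.2427 0.056 ]
s1 A [[0.5331, 0.2246], [0.5965, 0.2068]] [0.5648 0.2157 0.056 ]
s1 B [[0.5325, 0.2255], [0.5961, 0.2065]] [0.5643 0.216  0.056 ]
rack A [[0.6304, 0.1739], [0.6407, 0.2196], [0.4335, 0.2779]] [0.5682 0.2238 0.012 ]
base A [[0.4386, -0.0704], [0.6682, -0.0005], [0.6957, -0.0827]] [ 0.6008 -0.0512  0.02  ]
```

Emit:
servo_tool:
  increments:
    - [[0, 9, -3.2, 0, 0], [0, 18, -6.4, 0, 0], [0, 27, -9.5, 0, 0], [0, 36, -12.7, 0, 0], [0, 44.6, -15.9, 0, 0]]
  newtons: 30

```text
t: 0.75
tool_pos: [0.4286, -0.4059, 0.2503]
tool_rot: [3.079, 0.622, 0.0]
contact_force: [1.6, -0.5, 0.9]
opening: 0.0125
grip_force: 0.0
```

Emit:
servo_tool:
  increments:
    - [[0, 4.6, -1.6, 0, 0], [0, 9.2, -3.3, 0, 0], [0, 13.8, -4.9, 0, 0], [0, 18.4, -6.6, 0, 0], [0, 20.9, -7.4, 0, 0]]

```text
t: 1.25
tool_pos: [0.5933, -0.2551, 0.2501]
tool_rot: [-3.078, -0.627, -0.001]
contact_force: [-0.1, -0.3, -0.1]
opening: -0.0
grip_force: 0.0
```

Emit:
servo_tool:
  increments:
    - [[0, 0, 0, 2, 0], [0, 0, 0, 4.5, 0], [0, 0, 0, 6, 0], [0, 0, 0, 6, 0]]

```text
t: 1.65
tool_pos: [0.5896, -0.2572, 0.1867]
tool_rot: [-3.075, -0.621, 0.007]
contact_force: [0.3, -0.9, -0.9]
opening: -0.0001
grip_force: 0.0
```

```bash
python3 - <<'E'
from h import *
d=grab("wrist");a=grab("side")
T=ctrl.get_obs()
print(T["tool_pos"],T["contact_force"],R.from_rotvec(T["tool_rot"]).as_matrix().round(3).tolist())
c=cv2.resize(a["img"][110:260,230:380],None,fx=2.8,fy=2.8,interpolation=cv2.INTER_CUBIC)
w=cv2.resize(d["img"],(500,375))
im=np.zeros((420,800,3),np.uint8);im[:,:420]=c;im[:285,420:]=cv2.resize(d["img"],(380,285))
cv2.imwrite("pics/p1.png",im[:,:,::-1])
print(proj(d,[[.592,-.2565,.15]]),onplane(a,[[0,0]],0)[0])
E
```

```text
[ 0.59115471 -0.25836744  0.1904437 ] [-0.60112707 -0.97445027  0.76466671] [[0.922, 0.388, -0.0], [0.388, -0.922, 0.0], [-0.0, -0.0, -1.0]]
[[276.70191285 256.41090704]] [18.58860011 -8.01053145  0.        ]
```

View pics/p1.png

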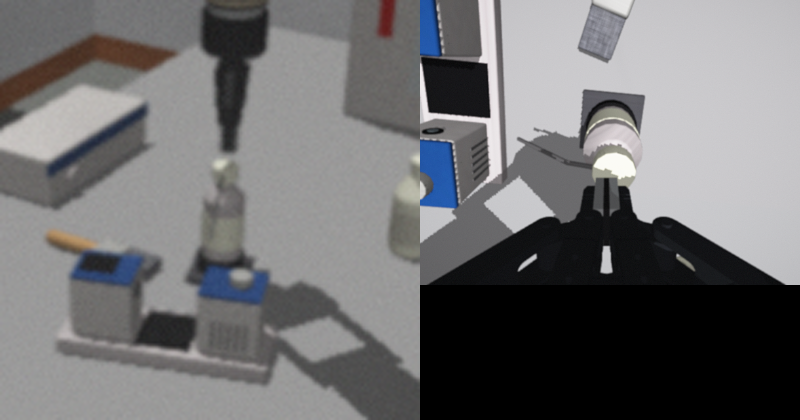

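The side view shows the shut fingers above the cap. In the wrist view the cap is at about (287,243) and sits slightly right of the fingers, so I'll measure that offset.

```bash
python3 - <<'E'
from h import *
d=grab("wrist");g=d["img"].astype(int)
o=ctrl.get_obs();p=np.array(o["tool_pos"]);print(p,proj(d,[p+[0,0,-.019],[.592,-.2565,.15]]))
for y in range(215,272,6):
    r=g[y,240:340].min(1); i=np.where(r>150)[0]
    print(y,(i.min()+240,i.max()+240,len(i)) if len(i) else None, g[y,[262,287,300]].tolist())
E
```

```text
[ 0.59161922 -0.25866435  0.19148571] [[277.01725805 280.49347287]
 [272.89600646 255.03187135]]
215 (np.int64(240), np.int64(339), 71) [[177, 169, 172], [148, 145, 133], [229, 224, 226]]
221 (np.int64(240), np.int64(339), 55) [[121, 121, 109], [154, 154, 141], [147, 145, 135]]
227 (np.int64(244), np.int64(339), 70) [[127, 128, 115], [253, 252, 248], [153, 153, 138]]
233 (np.int64(258), np.int64(339), 79) [[251, 251, 245], [251, 251, 245], [252, 252, 246]]
239 (np.int64(254), np.int64(339), 85) [[250, 250, 244], [251, 251, 245], [251, 251, 245]]
245 (np.int64(253), np.int64(339), 87) [[251, 251, 245], [251, 250, 245], [250, 250, 244]]
251 (np.int64(279), np.int64(339), 61) [[161, 160, 145], [250, 250, 243], [250, 251, 244]]
257 (np.int64(253), np.int64(339), 57) [[162, 163, 148], [160, 160, 146], [244, 244, 234]]
263 (np.int64(290), np.int64(339), 37) [[79, 80, 79], [95, 96, 95], [162, 163, 149]]
269 (np.int64(306), np.int64(339), 34) [[74, 75, 77], [94, 95, 96], [161, 162, 148]]
```

Emit:
servo_tool:
  increments:
    - [[0, 0, 0.2, 1.5, 0], [0, 0, 0.2, 2.2, 0], [0, 0, 0.2, 2.5, 0], [0, 0, 0.2, 2.6, 0], [0, 0, 0.2, 2.6, 0]]

```text
t: 2.3
tool_pos: [0.5921, -0.2604, 0.1651]
tool_rot: [3.079, 0.622, -0.0]
contact_force: [-1.7, -1.2, 2.9]
opening: -0.0001
grip_force: 2.2
```

Emit:
servo_tool:
  increments:
    - [[0, 0, 0, 0.2, 0], [0, 0, 0, 0.3, 0], [0, 0, 0, 0.3, 0]]

```text
t: 2.6
tool_pos: [0.5921, -0.2604, 0.1631]
tool_rot: [3.078, 0.622, 0.0]
contact_force: [-4.3, 0.4, 8.1]
opening: 0.0001
grip_force: 3.9
```

Emit:
servo_tool:
  increments:
    - [[0, 0, 0, 0.1, 0], [0, 0, 0, 0.2, 0], [0, 0, 0, 0.2, 0]]

```text
t: 2.9
tool_pos: [0.5922, -0.2604, 0.1629]
tool_rot: [3.078, 0.622, -0.0]
contact_force: [-7.7, 1.8, 15.0]
opening: -0.0003
grip_force: 7.3
```

The cap is at its stop (15 N and no further travel). Lifting off.

Emit:
servo_tool:
  increments:
    - [[0, 0, 0, -2, 0], [0, 0, 0, -5, 0], [0, 0, 0, -8, 0], [0, 0, 0, -8.7, 0], [0, 0, 0, -8.7, 0]]

```text
t: 3.4
tool_pos: [0.5926, -0.2601, 0.2475]
tool_rot: [3.078, 0.622, 0.003]
contact_force: [-0.4, 0.1, 0.3]
opening: 0.0003
grip_force: 0.0
```

```bash
python3 - <<'E'
from h import *
o=ctrl.get_obs();M=R.from_rotvec(o["tool_rot"]).as_matrix();print(o["tool_pos"],M.T@(np.array([.4687,.2433,.25])-o["tool_pos"]))
E
```

```text
[ 0.59264389 -0.26008823  0.24753174] [ 0.08134063 -0.51199675 -0.00330426]
```

Emit:
servo_tool:
  increments:
    - [[6, 0.7, -4.8, 0, 7.7], [6, 1.5, -9.6, 0, 15.5], [6, 2.3, -14.4, 0, 23.2], [6, 3.1, -19.2, 0, 31], [6, 3.9, -24, 0, 38.7]]

```text
t: 3.9
tool_pos: [0.5329, -0.0217, 0.2432]
tool_rot: [-3.11, 0.442, 0.007]
contact_force: [1.2, -0.6, 0.5]
opening: 0.0602
grip_force: 0.0
```

```bash
python3 - <<'E'
from h import *
o=ctrl.get_obs();M=R.from_rotvec(o["tool_rot"]).as_matrix();print(o["tool_pos"],M.round(3).tolist(),M.T@(np.array([.4687,.2433,.20])-o["tool_pos"]))
E
```

```text
[ 0.5328886  -0.0216854   0.24323945] [[0.96, -0.279, -0.004], [-0.279, -0.96, 0.001], [-0.004, 0.0, -1.0]] [-0.13536338 -0.23656854  0.04380832]
```

Emit:
servo_tool:
  increments:
    - [[6, -2.4, -4.2, 0.7, 0], [6, -4.8, -8.4, 1.4, 0], [6, -7.2, -12.6, 2.1, 0], [6, -9.6, -16.8, 2.8, 0], [6, -11.9, -21, 3.5, 0]]

```text
t: 4.4
tool_pos: [0.4755, 0.2124, 0.2083]
tool_rot: [3.11, -0.433, -0.005]
contact_force: [0.8, 0.6, 0.5]
opening: 0.06
grip_force: 0.0
```

Emit:
servo_tool:
  increments:
    - [[6, -1.6, -2.7, 0.5, 0], [6, -1.6, -2.7, 2.5, 0], [6, -1.6, -2.7, 2.5, 0], [6, -1.6, -2.7, 2.5, 0]]

```text
t: 4.8
tool_pos: [0.4685, 0.2407, 0.1842]
tool_rot: [3.11, -0.433, -0.006]
contact_force: [0.3, -0.9, -0.1]
opening: 0.0601
grip_force: 0.0
```

```bash
python3 - <<'E'
from h import *
d=grab("wrist","w2.png")
o=ctrl.get_obs();M=R.from_rotvec(o["tool_rot"]).as_matrix();print(o["tool_pos"],M.T@(np.array([.4687,.2433,.20])-o["tool_pos"]))
c,s=np.cos(-.278),np.sin(-.278);Rz=np.array([[c,-s],[s,c]])
P=[np.r_[Rz@[a,b]+[.4687,.2433],.056] for a,b in[(.02,.01),(-.02,.01),(-.02,-.01),(.02,-.01)]]
print(proj(d,P).round(1).tolist())
E
```

```text
[0.46931383 0.24061106 0.18537068] [-0.00134955 -0.00240172 -0.01462993]
[[255.9, 175.7], [256.7, 229.0], [284.1, 229.0], [284.6, 175.7]]
```

View pics/w2.png

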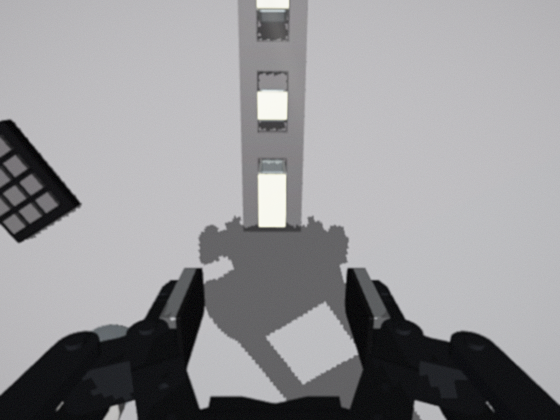

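The lid spans about (258–287, 172–229), centred between the fingers and aligned with them. Descending.

Emit:
servo_tool:
  increments:
    - [[6, 0, -0.1, 4, 0], [6, 0, -0.1, 8, 0], [6, 0, -0.1, 11, 0], [6, 0, -0.1, 13.5, 0], [6, 0, -0.1, 14.4, 0]]

```text
t: 5.35
tool_pos: [0.4687, 0.2408, 0.0399]
tool_rot: [3.109, -0.435, -0.006]
contact_force: [-0.2, 0.1, 0.2]
opening: 0.0598
grip_force: 0.0
```

Emit:
servo_tool:
  increments:
    - [[4, 0, 0, 0, 0], [3, 0, 0, 0, 0], [2, 0, 0, 0, 0], [1.4, 0, 0, 0, 0], [1.4, 0, 0, 0, 0]]
  newtons: 30

```text
t: 5.85
tool_pos: [0.4715, 0.2426, 0.0445]
tool_rot: [-3.11, 0.433, -0.006]
contact_force: [0.4, -1.9, 7.1]
opening: 0.0194
grip_force: 30.3
```

Emit:
servo_tool:
  increments:
    - [[1.4, 0, 0, 0, 0], [1.4, 0, 0, 0, 0], [1.4, 0, 0, 0, 0]]

```text
t: 6.15
tool_pos: [0.4716, 0.2425, 0.0445]
tool_rot: [-3.11, 0.433, -0.005]
contact_force: [-0.6, -1.9, 6.7]
opening: 0.0194
grip_force: 30.4
```

Emit:
servo_tool:
  increments:
    - [[1.4, 0, 0, -0.5, 0], [1.4, 0, 0, -1, 0], [1.4, 0, 0, -2, 0], [1.4, 0, 0, -3.5, 0], [1.4, 0, 0, -5, 0]]

```text
t: 6.65
tool_pos: [0.4698, 0.2422, 0.0936]
tool_rot: [-3.112, 0.433, 0.0]
contact_force: [-0.3, -0.2, -2.1]
opening: 0.0197
grip_force: 29.5
```

Emit:
servo_tool:
  increments:
    - [[1.4, 0, 0, -3, 0], [1.4, 0, 0, -6, 0], [1.4, 0, 0, -9, 0], [1.4, 0, 0, -11, 0], [1.4, 0, 0, -11, 0]]

```text
t: 7.15
tool_pos: [0.4721, 0.243, 0.2078]
tool_rot: [-3.107, 0.432, -0.013]
contact_force: [0.6, -0.5, -0.4]
opening: 0.0197
grip_force: 29.6
```

```bash
python3 - <<'E'
from h import *
o=ctrl.get_obs();M=R.from_rotvec(o["tool_rot"]).as_matrix();print(o["tool_pos"],M.round(3).tolist(),M.T@(np.array([.565,-.079,.20])-o["tool_pos"]))
a=grab("side");w=grab("wrist")
p=proj(a,[o["tool_pos"]])[0];print(p)
x,y=(int(v) for v in p);x0=max(0,min(x-60,440));y0=max(0,min(y-50,300))
im=np.hstack([cv2.resize(a["img"][y0:y0+120,x0:x0+120],(420,420),interpolation=cv2.INTER_CUBIC),w["img"][:,90:470]])
cv2.imwrite("pics/p3.png",im[:,:,::-1])
E
```

```text
[0.4721064  0.24304419 0.20783693] [[0.962, -0.273, 0.009], [-0.273, -0.962, 0.003], [0.007, -0.005, -1.0]] [0.17722175 0.28449487 0.00763017]
[255.23231554 237.70720644]
```

View pics/p3.png

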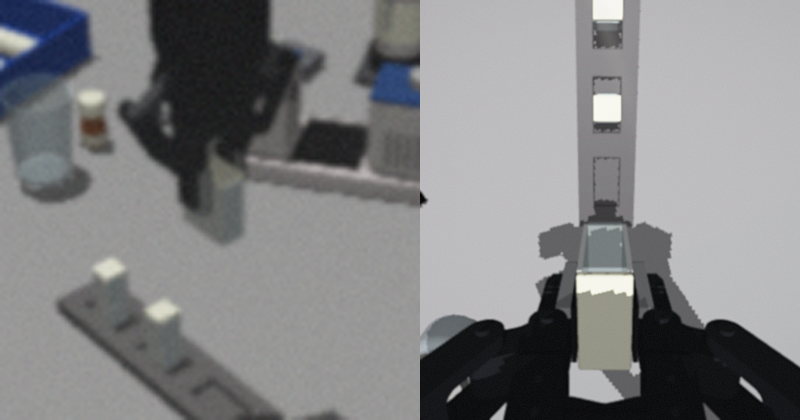

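The right pane shows the cell held between the pads, with its lid at about wrist rows 272–370, and its pocket empty. Carrying it to above the gap.

Emit:
servo_tool:
  increments:
    - [[1.4, 2.2, 3.6, 0, -4.5], [1.4, 4.4, 7.1, 0, -9], [1.4, 6.6, 10.7, 0, -13.5], [1.4, 8.8, 14.2, 0, -18], [1.4, 11, 17.7, 0, -22.5]]

```text
t: 7.75
tool_pos: [0.5264, 0.0404, 0.2]
tool_rot: [-3.135, -0.187, 0.006]
contact_force: [-0.2, -0.0, -1.6]
opening: 0.0194
grip_force: 29.8
```

```bash
python3 - <<'E'
from h import *
o=ctrl.get_obs();M=R.from_rotvec(o["tool_rot"]).as_matrix();print(o["tool_pos"],M.round(3).tolist(),M.T@(np.array([.565,-.079,.20])-o["tool_pos"]),np.degrees(np.arctan2(M[1,0],M[0,0])))
E
```

```text
[0.52636329 0.04035508 0.20004471] [[0.993, 0.119, -0.004], [0.119, -0.993, 0.0], [-0.004, -0.001, -1.0]] [ 0.02414959  0.1231065  -0.00014295] 6.838732992730708
```

Emit:
servo_tool:
  increments:
    - [[1.4, 0.8, 4, 0, -3.5], [1.4, 1.6, 8, 0, -7], [1.4, 2.4, 12.3, 0, -10.6], [1.4, 2.4, 12.3, 0, -10.6], [1.4, 2.4, 12.3, 0, -10.6]]

```text
t: 8.25
tool_pos: [0.5645, -0.078, 0.2001]
tool_rot: [-3.105, -0.467, 0.006]
contact_force: [0.4, 0.1, -2.0]
opening: 0.0192
grip_force: 29.9
```

Emit:
servo_tool:
  increments:
    - [[1.4, 0, 0, 0, 0], [1.4, 0, 0, 0, 0], [1.4, 0, 0, 0, 0]]

```text
t: 8.55
tool_pos: [0.5652, -0.0764, 0.2021]
tool_rot: [-3.105, -0.473, 0.001]
contact_force: [-0.5, 0.4, -1.1]
opening: 0.0197
grip_force: 29.9
```

```bash
python3 - <<'E'
from h import *
w=grab("wrist","w4.png");s=grab("scene","s4.png");b=grab("side","b4.png")
o=ctrl.get_obs();M=R.from_rotvec(o["tool_rot"]).as_matrix();print(o["tool_pos"],M.round(3).tolist(),M.T@(np.array([.565,-.079,.20])-o["tool_pos"]),np.degrees(np.arctan2(M[1,0],M[0,0])))
cv2.imwrite("pics/p4.png",np.hstack([w["img"][:,60:500],cv2.resize(b["img"][150:255,245:335],(360,420),interpolation=cv2.INTER_CUBIC)])[:,:,::-1])
E
```

```text
[ 0.56543918 -0.07687883  0.20242194] [[0.955, 0.297, 0.0], [0.297, -0.955, 0.0], [0.0, 0.0, -1.0]] [-0.00105072  0.00189439  0.00242183] 17.304668296123882
```

View pics/p4.png

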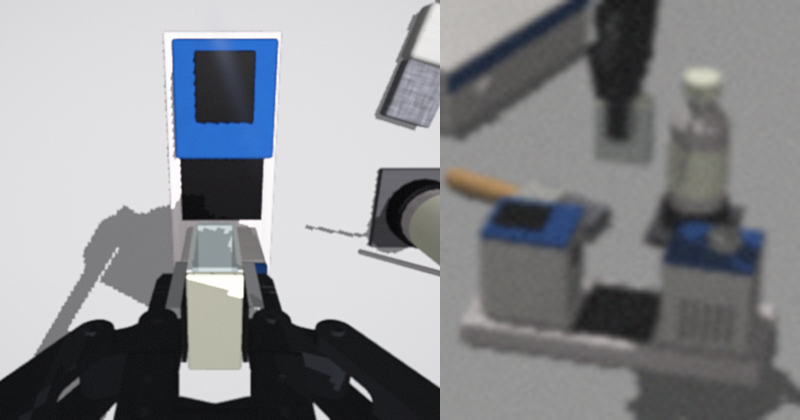

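The wrist view shows the gap, with the far blue top at columns 234–337 and its inner edge at row 157. The cell's lid front edge is at row 272. I'll compute the offset from the blue mask and the lid mask.

```bash
python3 - <<'E'
from h import *
w=grab("wrist");g=w["img"].astype(int);o=ctrl.get_obs();M=R.from_rotvec(o["tool_rot"]).as_matrix();p=np.array(o["tool_pos"])
m=((g[:,:,2]-g[:,:,0]>60)&(np.arange(420)[:,None]<200)).astype(np.uint8)
c=max(cv2.findContours(m,0,2)[0],key=cv2.contourArea)
q=cv2.boxPoints(cv2.minAreaRect(c));Q=onplane(w,q,.096);T=(Q-p)@M
print(q.round(1).tolist(),(T*1000).round(1).tolist())
# target gap centre in tool frame: centre of house top minus 72 mm along tool x
ctr=T.mean(0)
E=[T[1]-T[0],T[2]-T[1]];L=max(E,key=lambda v:abs(v[0]));L=L*np.sign(L[0]);print("yaw of house in tool deg",np.degrees(np.arctan2(L[1],L[0])))
L/=np.linalg.norm(L[:2]);print("gap centre rel tcp mm",((ctr-.072*L)*1000).round(1))
# lid
lm=((g.min(2)>120)&(g[:,:,0]-g[:,:,2]>3)).astype(np.uint8);lm[:240]=0;lm[:,:220]=0;lm[:,340:]=0
c=max(cv2.findContours(cv2.morphologyEx(lm,cv2.MORPH_OPEN,np.ones((3,3))),0,2)[0],key=cv2.contourArea);x,y,W,H=cv2.boundingRect(c);print(x,y,W,H)
for z in(.011,.013):
    print("lid tool mm",((onplane(w,[(x,y),(x+W-1,y),(x,y+H-1),(x+W-1,y+H-1)],p[2]+z)-p)@M*1000).round(1).tolist())
E
```

```text
[[231.0, 158.0], [231.0, 39.0], [336.0, 39.0], [336.0, 158.0]] [[36.6, -27.9, 106.5], [104.6, -25.3, 106.5], [104.6, 34.3, 106.5], [36.6, 37.9, 106.5]]
yaw of house in tool deg 2.2163556962585558
gap centre rel tcp mm [ -1.4   2.  106.5]
247 279 55 91
lid tool mm [[17.3, -10.1, -11.0], [17.3, 8.3, -11.0], [-20.3, -11.0, -11.0], [-20.3, 9.1, -11.0]]
lid tool mm [[18.5, -9.9, -13.0], [18.4, 8.1, -13.0], [-18.5, -10.8, -13.0], [-18.5, 8.9, -13.0]]
```

```bash
python3 - <<'E'
from h import *
w=grab("wrist");g=w["img"].astype(int);o=ctrl.get_obs();M=R.from_rotvec(o["tool_rot"]).as_matrix();p=np.array(o["tool_pos"])
m=(g[:,:,2]-g[:,:,0]>60)
for r in(48,70,90,110,130,152):
    i=np.where(m[r])[0];T=(onplane(w,[(i.min()-.5,r),(i.max()+.5,r)],.096)-p)@M*1000
    print(r,i.min(),i.max(),T[:,0].round(1)[0],T[:,1].round(1),T[:,1].mean().round(2))
# base plate white long edges & black gap floor at z=.02, rows through gap
for r in(175,195,210):
    i=np.where((g[r].max(1)<60)&(abs(np.arange(560)-280)<60))[0];T=(onplane(w,[(i.min()-.5,r),(i.max()+.5,r)],.02)-p)@M*1000
    print("floor",r,i.min(),i.max(),T[:,0].round(1)[0],T[:,1].round(1),T[:,1].mean().round(2))
print(p,w["cx"])
E
```

```text
48 231 335 100.1 [-25.7  34.3] 4.29
70 232 334 88.3 [-25.6  34.4] 4.37
90 232 333 77.3 [-26.   34.3] 4.16
110 233 332 65.8 [-25.9  34.3] 4.23
130 234 331 54.0 [-25.7  34.3] 4.31
152 235 330 40.5 [-25.6  34.4] 4.4
floor 175 241 320 7.7 [-29.4  38.5] 4.56
floor 195 242 319 -9.9 [-29.   38.3] 4.64
floor 210 242 319 -23.6 [-29.4  38.8] 4.71
[ 0.56548906 -0.07719039  0.20244604] 274.34971060047627
```

Emit:
servo_tool:
  increments:
    - [[1.4, 0, 0.35, 2, 0], [1.4, 0, 0.35, 4.5, 0], [1.4, 0, 0.35, 7, 0], [1.4, 0, 0.35, 9, 0], [1.4, 0, 0.35, 10.5, 0]]

```text
t: 9.3
tool_pos: [0.5658, -0.0807, 0.0957]
tool_rot: [-3.105, -0.471, 0.002]
contact_force: [0.1, -0.4, -1.0]
opening: 0.0194
grip_force: 30.0
```

Emit:
servo_tool:
  increments:
    - [[1.4, 0, 0, 0.7, 0], [1.4, 0, 0, 1.3, 0], [1.4, 0, 0, 1.3, 0], [1.4, 0, 0, 1.3, 0], [1.4, 0, 0, 1.3, 0]]

```text
t: 9.8
tool_pos: [0.5673, -0.0811, 0.0855]
tool_rot: [3.105, 0.471, 0.003]
contact_force: [-0.2, -1.1, -1.1]
opening: 0.0195
grip_force: 30.0
```

```bash
python3 - <<'E'
from h import *
w=grab("wrist");s=grab("scene");b=grab("side")
o=ctrl.get_obs();M=R.from_rotvec(o["tool_rot"]).as_matrix();print(o["tool_pos"],M.round(3).tolist(),np.degrees(np.arctan2(M[1,0],M[0,0])),o["contact_force"],o["grip_force"])
f=lambda a,x,y:cv2.resize(a["img"][y:y+75,x:x+75],(300,300),interpolation=cv2.INTER_CUBIC)
im=np.zeros((600,800,3),np.uint8);im[:300,:300]=f(s,220,165);im[300:,:300]=f(b,255,175);im[:420,300:]=w["img"][:,30:530]
cv2.imwrite("pics/p5.png",im[:,:,::-1])
g=w["img"].astype(int);p=np.array(o["tool_pos"]);m=(g[:,:,2]-g[:,:,0]>60)
for r in range(30,250,20):
    i=np.where(m[r,150:420])[0]+150
    if len(i)>50:
        T=(onplane(w,[(i.min()-.5,r),(i.max()+.5,r)],.096)-p)@M*1000;print(r,i.min(),i.max(),T[0,0].round(1),T[:,1].round(1),T[:,1].mean().round(2))
E
```

```text
[ 0.56696226 -0.08099646  0.08502939] [[0.955, 0.297, 0.001], [0.297, -0.955, -0.0], [0.001, 0.001, -1.0]] 17.253339156581593 [ 0.70324587  0.49201155 -0.82864257] 30.016516149044037
30 168 385 94.6 [-29.7  30.3] 0.27
50 170 383 89.5 [-29.7  30.2] 0.27
70 172 381 84.3 [-29.6  30.2] 0.28
90 173 379 78.9 [-29.8  30.1] 0.14
110 175 378 73.3 [-29.7  30.3] 0.29
130 177 376 67.6 [-29.6  30.2] 0.3
150 179 374 61.6 [-29.5  30.1] 0.3
170 180 373 55.4 [-29.7  30.4] 0.31
190 182 371 48.9 [-29.6  30.3] 0.32
210 184 369 42.3 [-29.5  30.2] 0.32
```

View pics/p5.png

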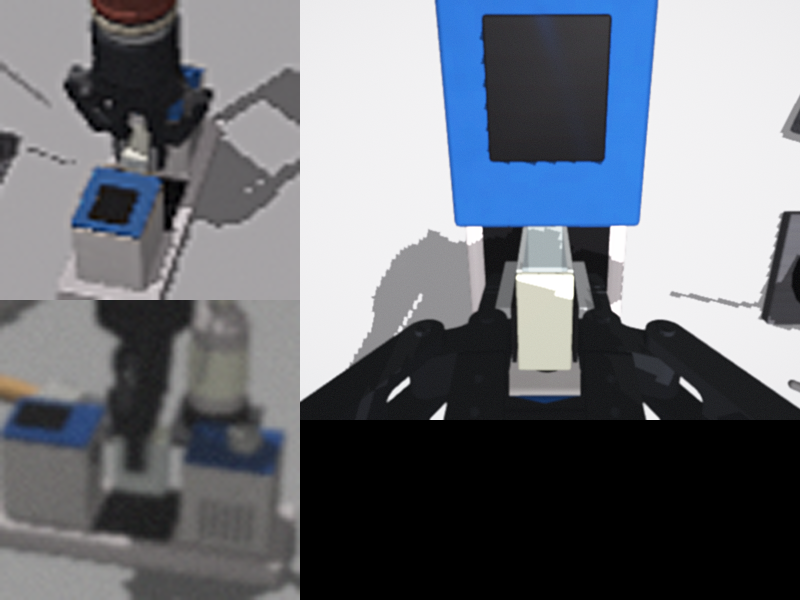

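The cell is upright and centred in the gap. The wrist view puts it within about 1 mm sideways and along x, and the side view shows clearance on both sides. Handing in.

```bash
python3 -c "
from station import ctrl
print(ctrl.finish_job())"
```

```text
the job is handed in; nothing more can be done
None
```

I pressed the nozzle cap down to its stop and released it, then took the long cell from the rack by its frosted sides. I handed the job in with it held upright and still in the middle of the gap, about 1 mm off centre by the cameras; no verdict came back.

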